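# Pack the jeweller's file caddy

## Task

Lay the three sound files in the caddy, each flat in the bay lined with the colour of its handle (either end may point forward), and leave the two broken files, which have only a stub of blade, where they lie. Set the steel bench block flat on the bare pad of the caddy and push it fully home and square in the corner, against both steel stops. Set things down; do not drop them.

Things in the scene. Friction and masses are not known exactly. Their poses are not given: they have to be found in the camera images.
- file_red: sound file lying flat, loose, 0.09 kg: a boxy red handle 65 mm long, 24 mm wide and 24 mm high, with a black butt end, and a full steel blade 75 x 14 x 5 mm held 10 mm clear of the bench. 140 mm long. Origin: middle of its length, on the underside. x points to the blade's tip, z up; handle x = -70 to -5 mm, balance at about x = -15 mm; grip it across the handle near x = -25 mm.
- file_green: sound file lying flat, loose, 0.09 kg: a boxy green handle 65 mm long, 24 mm wide and 24 mm high, with a black butt end, and a full steel blade 75 x 14 x 5 mm held 10 mm clear of the bench. 140 mm long. Origin: middle of its length, on the underside. x points to the blade's tip, z up; handle x = -70 to -5 mm, balance at about x = -15 mm; grip it across the handle near x = -25 mm.
- file_blue: sound file lying flat, loose, 0.09 kg: a boxy blue handle 65 mm long, 24 mm wide and 24 mm high, with a black butt end, and a full steel blade 75 x 14 x 5 mm held 10 mm clear of the bench. 140 mm long. Origin: middle of its length, on the underside. x points to the blade's tip, z up; handle x = -70 to -5 mm, balance at about x = -15 mm; grip it across the handle near x = -25 mm.
- broken_red: broken file, a look-alike that stays where it lies, loose: a boxy red handle 65 mm long, 24 mm wide and 24 mm high, with a black butt end, the same as on the sound red file, but only a 20 mm stub of blade; 85 mm long in all. Origin: middle of its length, on the underside; x points to the stub, the handle spans x = -42.5 to +22.5 mm.
- broken_blue: broken file, a look-alike that stays where it lies, loose: a boxy blue handle 65 mm long, 24 mm wide and 24 mm high, with a black butt end, the same as on the sound blue file, but only a 20 mm stub of blade; 85 mm long in all. Origin: middle of its length, on the underside; x points to the stub, the handle spans x = -42.5 to +22.5 mm.
- block: bench block of bright steel, 50 x 50 x 30 mm high, loose, 0.5 to 0.7 kg. Origin: centre of its underside; x and y along its sides, z up. Any of its four sides may go against either stop.
- caddy: low dark wooden caddy, fixed, 182 (x) by 276 mm (y). Origin: centre of underside; z up. Three bays along x at y = -15, 45, 105 mm. On its -y side a bare pad, x -85 to 83, y -130 to -48 mm, top 6 mm above the bench, with two steel stops, tops 18 mm above the bench: one across its +x end (face x = 83 mm), one along its -y side (face y = -130 mm). Block home: centre x = 58, y = -105 mm.
- bay_red: red liner, 168 x 52 x 2 mm, fixed, covering the floor of one of the caddy's three bays: the red file's place. Which bay varies. The bay is 170 x 54 mm, its walls 6 mm thick, their tops 14 mm above the bench. Origin: bay centre, on the liner's underside, 6 mm above the bench (liner top at 8 mm). x runs along the bay, z up.
- bay_green: green liner, 168 x 52 x 2 mm, fixed, covering the floor of one of the caddy's three bays: the green file's place. Which bay varies. The bay is 170 x 54 mm, its walls 6 mm thick, their tops 14 mm above the bench. Origin: bay centre, on the liner's underside, 6 mm above the bench (liner top at 8 mm). x runs along the bay, z up.
- bay_blue: blue liner, 168 x 52 x 2 mm, fixed, covering the floor of one of the caddy's three bays: the blue file's place. Which bay varies. The bay is 170 x 54 mm, its walls 6 mm thick, their tops 14 mm above the bench. Origin: bay centre, on the liner's underside, 6 mm above the bench (liner top at 8 mm). x runs along the bay, z up.
Things that resemble listed ones, but are neither listed nor needed, are in the scene too. What is meant by the block is not pink, and is the larger of those in its own colour.

How it is judged:
By the outcome, as a careful person would: the job done as asked, in the order asked, and still so for the second after the job is handed in, with the robot touching nothing.
It also fails if it takes over 122 s, if anything falls off the work surface, if the arm or the gripper's body presses on something with over 40 N, if the wrist force passes 120 N, or if a joint passes its speed limit or range.

## Robot

A 7-joint arm with a two-finger parallel gripper is mounted at the origin on the work surface. World frame = base frame: x ahead of the robot, y to its left, z up, the work surface at z = 0. Lengths are in mm, angles in rad, forces in N, time in s.
With the tool pointing down it reaches from about 425 to 875 mm from the base axis. Payload 8.4 kg.
Tool frame: the origin (TCP) lies on the mounting face of the last link; the fingertips stand 173 mm ahead of it and the grasp point (between the pads) lies 155 mm ahead of it; z points along the fingers, y is the line along which they close (so a half turn about z gives the same grasp; the last joint's range is limited). The gripper opens to 85 mm and grips with 20 to 120 N. Pads are 22 mm wide; open, the fingers measure 114 mm over their backs; the gripper's body (76 mm by 85 mm) begins 54 mm behind the grasp point. The pads swing forward as they close: fully open they stand 13 mm farther back than shut.
Start: joints at [-1.268, 0.333, 0.04, 1.465, -0.013, 1.343, -0.059], TCP at [254.201, 598.21, 404.708] pointing down, gripper open.
Joint ranges: [-2.58, 2.58], [-0.38, 2.09], [-1.3, 1.39], [0.25, 2.4], [-1.5, 4.64], [0.08, 2.09], [-2.65, 2.65]. Speed limits (rad/s): [2.22, 2.22, 2.79, 2.79, 3.14, 3.14, 3.14].

## Interface

Orientations are given as a unit quaternion [x, y, z, w].
In Python, from cell import status, cams, workorder gives the robot as it stands. The module is installed in compiled form; this text tells all that it offers.
- The arm moves only by the tool carry_out, never from a script. Its argument "commands" is text: rows parted by semicolons, each of 5 numbers parted by spaces: the shift along the tool's x, y, z in units of 30 mm (1.0 is 30 mm), then the turn about the tool's z in degrees, then the opening, from -1 (shut) to 1 (fully open). A call has 1 to 20 rows; each row shifts and turns the commanded pose from where the row before left it, along the tool's axes as they then stand; what a row does not reach is not made up. A row lasts 1/10 s, in which the tool goes at most 50 mm and 8.59 degrees, less where a joint would pass 70% of its speed; a pose out of reach is approached as far as the arm can. A call is refused whole if a number of a shift passes 1 or a number of a turn 8.59, either way. A call with a gripper value outside its range is refused whole. The fingers move at their own pace and stop on an object; "grip_force" is the grip in N (left out, the last holds). Time passes only in rows, so rows that do not move let the fingers close. It gives the time, the measured TCP pose, the force, the opening and the grip force at its end, in the units of the state.
- status.observe(): the state, without advancing time (a new reading comes with each control period).
- cams.grab_frame(name): name is "side" or "top" or "wrist"; returns a dict with "frame" (420x560x3 uint8, red, green, blue), "vfov" (degrees; the focal length in pixels is half the picture's height over the tangent of half this angle, whatever the lens; pixels are square), "cx", "cy" (the principal point, pixels), "origin" and "attitude" of the camera in the world. Camera axes: x right, y up, looking along -z (the intrinsics and any distortion apply to the point x, -y, -z); pixel columns grow to the right and rows downward; lengths in mm; the calibration is good to about 2 mm. A picture is of the moment at which its call begins. There is no depth.
- workorder.close_job(): hands the job in; it is judged then, once.
The state is a dict: "clock": time; "qpos": joint angles; "joint_vel": joint speeds; "effort": joint torques, N m; "position": TCP position; "tool_rot": TCP orientation; "ft_force": force on the tool from outside, world axes, zero at the start; "moment": the same for the moment, N m; "opening": finger opening in mm; "grasp_force": force on a finger pad.
Only numpy, scipy, OpenCV 4.12 (cv2) and the standard library are available. Lean on these libraries where they do the work, as an engineer would, in place of code of your own. Each camera call takes 0.05 s, during which the arm holds its last target. There are 200 camera calls.

## Working session

There is one attempt and no reset: what is moved stays moved. The work goes in short steps, Python scripts to look and compute and a tool call to move; the robot and the scene stay as the last step left them, time stands still between calls to the robot, and variables do not carry over. Pictures are saved under pics/ and viewed, at most 14 in all, crops included, and the job is handed in when it is done.

Besides the shell and the picture viewer there is one more tool, called after ">>>" as name(argument=value, ...), one argument or row to a line, values as JSON. carry_out: Moves the arm, as the interface text tells. Its arguments: {"type":"object","properties":{"commands":{"type":"string"},"grip_force":{"type":"number"}},"required":["commands"]}

```bash
mkdir -p pics
python3 - <<'E'
from cell import status,cams
import cv2,json
s=status.observe();print(s)
for n in("top","side"):
    f=cams.grab_frame(n);print(n,{k:v for k,v in f.items() if k!="frame"})
    cv2.imwrite(f"pics/{n}0.png",f["frame"][:,:,::-1])
E
```

```text
{'clock': 0.0, 'qpos': array([-1.26819542,  0.33390877,  0.03986028,  1.46628083, -0.0133925 ,
        1.34327583, -0.05849403]), 'joint_vel': array([-0.00056958, -0.00023225,  0.0007602 , -0.00170088, -0.00032689,
       -0.00112239,  0.00103064]), 'effort': array([-4.23760021e-04, -6.58546686e+01,  1.36507317e+00, -4.05577254e+01,
        1.66909047e-02,  1.25195031e-02, -2.93540074e-05]), 'position': array([254.13465705, 598.07100662, 403.81754306]), 'tool_rot': array([ 1.99550168e-01,  9.79887282e-01, -7.96618260e-04, -1.05025450e-04]), 'ft_force': array([-0.12474812,  0.27565356, -0.07245646]), 'moment': array([-0.00083203, -0.01441583,  0.02280009]), 'grasp_force': 0.0, 'opening': 85.47557389877917}
top {'vfov': 48.77330692557169, 'cx': 277.30190857595943, 'cy': 204.09286584513183, 'origin': array([ 448.69587298,   -3.78249579, 1350.34248302]), 'attitude': array([-0.02369027,  0.03088114,  0.71159162, -0.70151443])}
side {'vfov': 42.79362122876694, 'cx': 277.11215202779726, 'cy': 203.25546760776646, 'origin': array([  446.78821382, -1033.14666946,   949.95865568]), 'attitude': array([ 0.41203938, -0.02267986, -0.03302302,  0.91028493])}
```

View pics/top0.png

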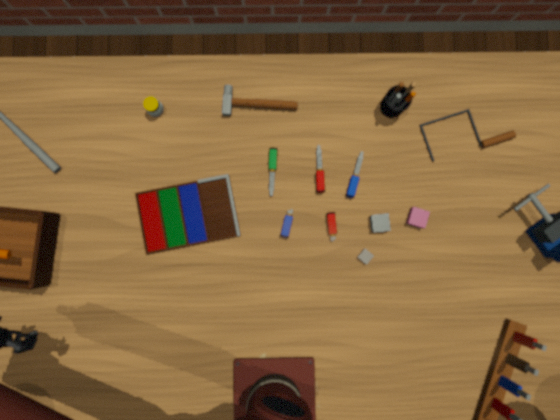

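View pics/side0.png

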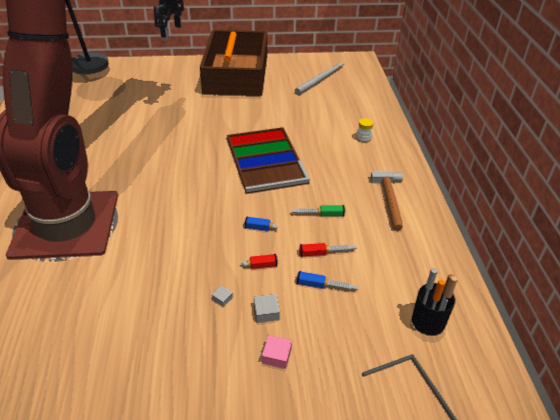

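The top view shows the following, with image up as +x and left as +y:
- **Sound files:** green handle (273,160), red (320,182) and blue (353,188).
- **Broken stubs:** blue (287,226) and red (332,225).
- **Blocks:** steel block (380,223), small decoy (365,257) and pink decoy (418,217).
- **Caddy:** about (188,214). The bays from +y run red, green, blue, then the pad.

The side view agrees.

```bash
cat > h.py <<'E'
import numpy as np,cv2
from scipy.spatial.transform import Rotation as R
from cell import status,cams
def toworld(f,px,z):
    px=np.atleast_2d(px).astype(float);F=f["frame"].shape[0]/2/np.tan(np.radians(f["vfov"])/2)
    d=np.c_[(px[:,0]-f["cx"])/F,-(px[:,1]-f["cy"])/F,-np.ones(len(px))]
    d=R.from_quat(f["attitude"]).apply(d);o=np.array(f["origin"])
    return (o+d*((z-o[2])/d[:,2])[:,None])[:,:2]
def blobs(f,amin,steel=False,big=4):
    h=cv2.cvtColor(f["frame"],cv2.COLOR_RGB2HSV);k=big
    H,S,V=[h[...,i].astype(int) for i in range(3)]
    m={'red':((H<6)|(H>174))&(S>170)&(V>80),'green':(H>45)&(H<80)&(S>130)&(V>50),'blue':(H>105)&(H<130)&(S>130)&(V>50),'steel':(S<50)&(V>80)}
    out=[]
    for c,mm in m.items():
        cs,_=cv2.findContours(mm.astype(np.uint8),cv2.RETR_EXTERNAL,cv2.CHAIN_APPROX_NONE)
        for q in cs:
            if cv2.contourArea(q)>amin: out.append((c,q[:,0,:]))
    return out
def rect(f,q,z):
    "world min-area rectangle of a contour at height z: centre, long-axis angle deg, size"
    w=toworld(f,q,z).astype(np.float32);(c,s,a)=cv2.minAreaRect(w)
    if s[0]<s[1]: a+=90;s=s[::-1]
    return np.round(c,1),round((a+90)%180-90,1),np.round(s,1)
def tcp():
    s=status.observe();r=R.from_quat(s["tool_rot"]).as_matrix()
    return s["position"],np.degrees(np.arctan2(r[1,0],r[0,0])),s
def go(xy,ztcp,yaw):
    "tool-frame units to go (turn last), yaw= world angle of tool x"
    p,a,s=tcp();r=R.from_quat(s["tool_rot"]).as_matrix()
    d=r.T@(np.array([*xy,ztcp])-p)/30
    t=-(yaw-a);t=(t+90)%180-90
    print("tcp",np.round(p,1),"yaw",round(a,1),"units",np.round(d,2),"turn",round(t,1),"q7",round(s["qpos"][6],2),"F",np.round(s["ft_force"],1),"open",round(s["opening"],1))
E
python3 - <<'E'
from h import *
f=cams.grab_frame("top")
for c,q in blobs(f,20):
    p=q.mean(0)
    if 120<p[0]<450 and 120<p[1]<300:
        print(c,np.round(p),len(q),*rect(f,q,8 if len(q)>90 else 22 if c!='steel' else 30))
go((600,0),500,0)
w=cams.grab_frame("wrist");print({k:v for k,v in w.items() if k!="frame"})
E
```

```text
red [331. 222.] 43 [ 497.6 -171.1] 3.0 [52.5 20.5]
red [151. 221.] 144 [508.1 347.1] 10.7 [170.2  55.5]
red [320. 181.] 48 [ 616.6 -141. ] -1.3 [58.3 20.3]
green [172. 217.] 143 [519.7 287.7] 10.6 [168.2  52.6]
green [272. 159.] 49 [684.1  -6.1] -0.8 [55.7 20.3]
blue [192. 213.] 143 [530.8 228.8] 10.3 [168.4  52.8]
blue [352. 186.] 46 [ 600.7 -235.1] -18.2 [59.2 20.2]
steel [365. 256.] 30 [ 398.8 -265.5] 44.0 [29.8 28.3]
steel [380. 223.] 62 [ 493.1 -309.9] -84.8 [52.3 49.1]
steel [226. 197.] 174 [567.1 123. ] 36.3 [196.6  80.2]
steel [271. 183.] 47 [610.3  -0.8] -0.8 [66.4 11.5]
steel [359. 163.] 43 [ 668.2 -254.1] -16.7 [62.2 12.4]
steel [319. 157.] 45 [ 686.8 -140.3] -1.2 [61.3 11.5]
tcp [254.2 598.1 404. ] yaw 157.0 units [-18.41 -13.85  -3.18] turn -23.0 q7 -0.06 F [-1.3  0.6  0.3] open 85.6
{'vfov': 59.06160568001275, 'cx': 283.61148443654076, 'cy': 206.07047223074025, 'origin': array([189.66598449, 624.87227578, 372.54385346]), 'attitude': array([-0.11642099, -0.07673349,  0.54677637,  0.8255869 ])}
```

>>> carry_out(
  commands="0 0 0 -7.3 0.4;0 0 0 -7.3 0.4;0 0 0 -7.2 0.4;-0.516 -0.975 0.16 0 0.4;-0.516 -0.975 0.16 0 0.4;-0.516 -0.975 0.16 0 0.4;-0.516 -0.975 0.16 0 0.4;-0.516 -0.975 0.16 0 0.4;-0.516 -0.975 0.16 0 0.4;-0.516 -0.975 0.16 0 0.4;-0.516 -0.975 0.16 0 0.4;-0.516 -0.975 0.16 0 0.4;-0.516 -0.975 0.16 0 0.4;-0.516 -0.975 0.16 0 0.4;-0.516 -0.975 0.16 0 0.4;-0.516 -0.975 0.16 0 0.4;-0.516 -0.975 0.16 0 0.4;-0.516 -0.975 0.16 0 0.4;-0.516 -0.975 0.16 0 0.4;-0.516 -0.975 0.16 0 0.4",
  grip_force=40,
)

```text
clock: 2.2
position: [507.0, 94.2, 323.0]
tool_rot: [0.011, 1.0, 0.0, 0.0]
ft_force: [-0.1, -0.1, -0.4]
opening: 59.7
grasp_force: 0.0
```

>>> carry_out(
  commands="-0.516 -0.975 0.16 0 0.4;-0.516 -0.975 0.16 0 0.4;-0.516 -0.975 0.16 0 0.4;-0.516 -0.975 0.16 0 0.4;-0.516 -0.975 0.16 0 0.4;-0.516 -0.975 0.16 0 0.4;-0.516 -0.975 0.16 0 0.4;-0.516 -0.975 0.16 0 0.4;0 0 0 0 0.4;0 0 0 0 0.4",
)

```text
clock: 3.2
position: [625.4, -141.8, 284.2]
tool_rot: [0.011, 1.0, -0.0, -0.001]
ft_force: [0.5, 0.4, -0.7]
opening: 60.0
grasp_force: 0.0
```

```bash
python3 - <<'E'
s=open('h.py').read()
s=s.replace('d=r.T@(np.array([*xy,ztcp])-p)/30','D=(np.array([*xy,ztcp])-p)/30;b=np.radians(yaw if abs((yaw-a+180)%360-180)<90 else yaw+180);d=np.array([np.cos(b)*D[0]+np.sin(b)*D[1],np.sin(b)*D[0]-np.cos(b)*D[1],-D[2]])')
open('h.py','w').write(s)
E
python3 - <<'E'
from h import *
go((625.6,-141.2),182,178.8)
w=cams.grab_frame("wrist");cv2.imwrite("pics/w1.png",w["frame"][:,:,::-1])
for c,q in blobs(w,300):
    print(c,np.round(q.mean(0)),*rect(w,q,20))
E
```

```text
tcp [ 625.4 -141.8  284.2] yaw 178.7 units [-0.01  0.02  3.41] turn -0.1 q7 1.88 F [ 0.5  0.4 -0.7] open 60.0
red [283. 200.] [ 619.3 -142.3] 1.5 [57.8 23.1]
red [229.  19.] [ 510.4 -171.1] -86.2 [24.3 21.9]
green [476. 276.] [680.1  -9.1] -3.8 [64.8 32.3]
blue [136. 179.] [ 602.9 -236.6] -16.6 [57.4 23.2]
blue [441.  14.] [512.  -50.2] 88.7 [30.1 17.6]
steel [288. 291.] [ 685.8 -140.7] 1.3 [64.  13.3]
steel [124. 270.] [ 667.1 -253.5] -16.8 [65.3 14.1]
steel [497. 184.] [610.7  -5.1] -3.5 [66.9 14.3]
steel [428.  53.] [531.8 -55.7] -13.9 [13.7 13.5]
steel [14. 29.] [ 509.1 -291.9] 88.7 [24.7 22.4]
```

View pics/w1.png

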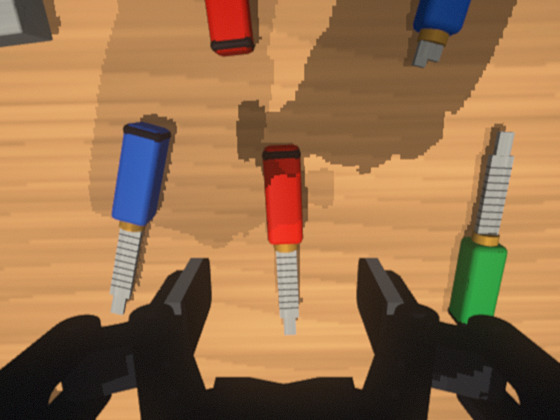

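The wrist view shows the red handle (283,200) centred between the fingers. Blue (140,175) is to its left and green (478,280) to its right, so I descend and grip.

>>> carry_out(
  commands="0 0 0.8 -2.6 0.4;0 0 0.9 0 0.4;0 0 0.9 0 0.4;-0.05 0 0.6 0 0.4;0 0 0.2 0 0.4;0 0 0 0 -1;0 0 0 0 -1;0 0 0 0 -1;0 0 0 0 -1;0 0 0 0 -1;0 0 -0.5 0 -1;0 0 -1 0 -1;0 0 -1 0 -1;0 0 0 0 -1",
  grip_force=40,
)

```text
clock: 4.65
position: [628.4, -142.0, 263.3]
tool_rot: [-0.012, 1.0, -0.0, 0.004]
ft_force: [-0.3, -0.4, -0.5]
opening: 23.0
grasp_force: 39.4
```

Run:
```python
from h import *
t=np.radians(10.6);O=np.array([527.9,243.7])
def C(x,y): return O+[np.cos(t)*x-np.sin(t)*y,np.sin(t)*x+np.cos(t)*y]
for b in (105,45,-15): print(C(0,b))
p=C(-25,105);go(p,240,190.6)
```

```text
[508.58510819 346.90821166]
[519.62218922 287.93209071]
[530.65927026 228.95596976]
tcp [ 628.4 -142.   263.3] yaw -178.7 units [ 1.76 16.75  0.78] turn -9.3 q7 1.93 F [-0.3 -0.4 -0.5] open 23.0
```

>>> carry_out(
  commands="0 0 0 -4.65 -1;0 0 0 -4.65 -1;0.1 0.93 0 0 -1;0.1 0.93 0 0 -1;0.1 0.93 0 0 -1;0.1 0.93 0 0 -1;0.1 0.93 0 0 -1;0.1 0.93 0 0 -1;0.1 0.93 0 0 -1;0.1 0.93 0 0 -1;0.1 0.93 0 0 -1;0.1 0.93 0 0 -1;0.1 0.93 0 0 -1;0.1 0.93 0 0 -1;0.1 0.93 0 0 -1;0.1 0.93 0 0 -1;0.1 0.93 0 0 -1;0.1 0.93 0 0 -1;0.1 0.93 0 0 -1;0.06 0.93 0 0 -1",
)

```text
clock: 6.65
position: [481.5, 343.5, 258.1]
tool_rot: [-0.093, 0.996, -0.0, 0.0]
ft_force: [0.4, 0.2, 0.2]
opening: 23.0
grasp_force: 39.4
```

>>> carry_out(
  commands="0 0 0.4 0 -1;0 0 0.4 0 -1;0 0 0 0 -1;0 0 0 0 -1",
)

```text
clock: 7.05
position: [482.5, 341.3, 233.4]
tool_rot: [-0.092, 0.996, -0.001, -0.0]
ft_force: [0.5, 1.1, -1.1]
opening: 22.9
grasp_force: 39.5
```

Run:
```python
from h import *
t=np.radians(10.6);O=np.array([527.9,243.7])
def C(x,y): return O+[np.cos(t)*x-np.sin(t)*y,np.sin(t)*x+np.cos(t)*y]
p=C(-25,105);go(p,190,190.6)
w=cams.grab_frame("side");cv2.imwrite("pics/s1.png",cv2.resize(w["frame"][80:220,170:370,::-1],None,fx=4,fy=4,interpolation=2))
w=cams.grab_frame("wrist");cv2.imwrite("pics/w2.png",w["frame"][:,:,::-1])
```

```text
tcp [482.5 341.3 233.4] yaw -169.4 units [-0.06  0.02  1.45] turn -0.0 q7 1.15 F [ 0.5  1.1 -1.1] open 22.9
```

View pics/s1.png

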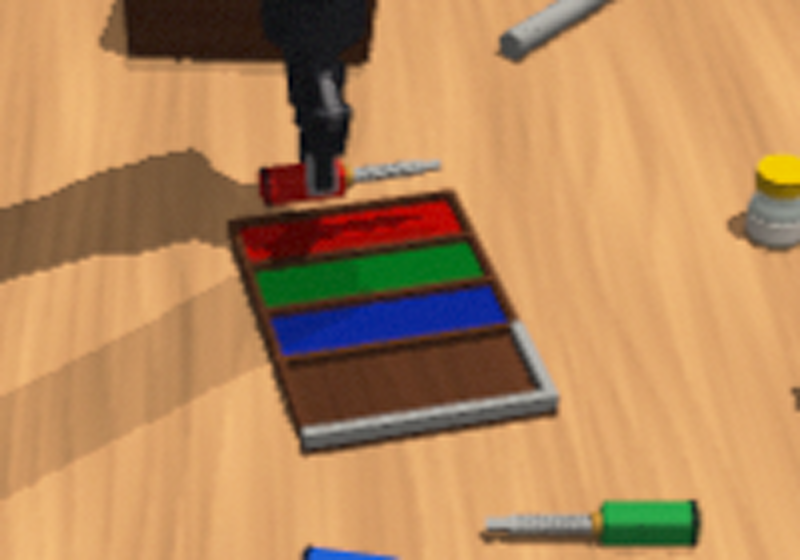

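View pics/w2.png

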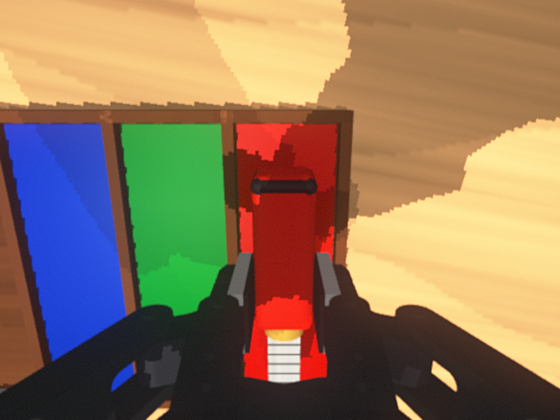

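The side and wrist views show the red file held level above the red bay. I lower it slowly and watch the force.

>>> carry_out(
  commands="-0.03 0 0.4 0 -1;-0.03 0 0.4 0 -1;0 0 0.3 0 -1;0 0 0.15 0 -1;0 0 0.05 0 -1;0 0 0 0 -1",
)

```text
clock: 7.75
position: [483.8, 342.9, 194.5]
tool_rot: [-0.093, 0.996, -0.0, -0.0]
ft_force: [-0.6, -0.6, -2.1]
opening: 22.9
grasp_force: 39.5
```

>>> carry_out(
  commands="0 0 0.03 0 -1;0 0 0.03 0 -1;0 0 0 0 -1",
)

```text
clock: 8.05
position: [483.9, 343.0, 193.1]
tool_rot: [-0.093, 0.996, 0.0, 0.0]
ft_force: [-0.6, 0.3, -0.9]
opening: 23.1
grasp_force: 39.5
```

>>> carry_out(
  commands="0 0 0.04 0 -1;0 0 0.04 0 -1;0 0 0 0 -1",
)

```text
clock: 8.35
position: [484.0, 343.0, 192.2]
tool_rot: [-0.093, 0.996, 0.0, 0.0]
ft_force: [-6.5, -4.5, 16.8]
opening: 23.2
grasp_force: 41.6
```

>>> carry_out(
  commands="0 0 0.03 0 -1;0 0 0.03 0 -1;0 0 0 0 -1",
)

```text
clock: 8.65
position: [484.1, 343.0, 192.1]
tool_rot: [-0.093, 0.996, 0.001, -0.0]
ft_force: [-13.2, -8.8, 34.5]
opening: 23.1
grasp_force: 43.9
```

>>> carry_out(
  commands="0 0 -0.05 0 -1;0 0 -0.05 0 -1;0 0 0 0 -0.1;0 0 0 0 -0.1;0 0 0 0 -0.1;0 0 -0.5 0 -0.1;0 0 -1 0 -0.1;0 0 -1 0 -0.1;0 0 -0.3 0 -0.1;0 0 0 0 -0.1",
)

```text
clock: 9.65
position: [484.4, 343.3, 278.0]
tool_rot: [-0.093, 0.996, 0.001, 0.001]
ft_force: [-0.5, 0.0, -0.0]
opening: 38.5
grasp_force: 0.0
```

Run:
```python
from h import *
# green: axis 176.3 line; handle centre ~ (682,-7), grip 9mm toward blade (-x)
go((674,-6.5),250,176.5)
```

```text
tcp [484.4 343.3 278. ] yaw -169.3 units [ -7.02 -11.25   0.93] turn 14.2 q7 1.14 F [-0.5  0.  -0. ] open 38.5
```

>>> carry_out(
  commands="0 0 0 7.1 0.4;0 0 0 7.1 0.4;-0.585 -0.937 0.05 0 0.4;-0.585 -0.937 0.05 0 0.4;-0.585 -0.937 0.05 0 0.4;-0.585 -0.937 0.05 0 0.4;-0.585 -0.937 0.05 0 0.4;-0.585 -0.937 0.05 0 0.4;-0.585 -0.937 0.05 0 0.4;-0.585 -0.937 0.05 0 0.4;-0.585 -0.937 0.05 0 0.4;-0.585 -0.937 0.05 0 0.4;-0.585 -0.937 0.05 0 0.4;-0.585 -0.937 0.05 0 0.4;0 0 0 0 0.4;0 0 0 0 0.4",
)

```text
clock: 11.25
position: [673.0, -7.6, 256.2]
tool_rot: [0.032, 0.999, -0.0, -0.001]
ft_force: [-0.9, 0.9, 0.4]
opening: 59.8
grasp_force: 0.0
```

Run:
```python
from h import *
w=cams.grab_frame("wrist")
for c,q in blobs(w,300):
    print(c,np.round(q.mean(0)),*rect(w,q,20))
go((674,-6.5),182,176.5)
```

```text
green [290. 237.] [681.9  -5.1] -3.6 [62.2 23.1]
steel [290.  95.] [ 5.969e+02 -3.000e-01] -3.9 [36.2 13.1]
steel [523.  86.] [599.4 126.8] 11.1 [80.3 23.8]
tcp [672.9  -6.2 256.5] yaw 176.5 units [-0.04 -0.01  2.48] turn -0.0 q7 1.62 F [-0.1  0.2 -0.5] open 59.8
```

>>> carry_out(
  commands="0 0.05 0.8 0 0.4;0 0 0.9 0 0.4;0 0 0.6 0 0.4;0 0 0.15 0 0.4;0 0 0 0 0.4;0 0 0 0 -1;0 0 0 0 -1;0 0 0 0 -1;0 0 0 0 -1;0 0 0 0 -1",
)

```text
clock: 12.3
position: [674.0, -5.2, 185.6]
tool_rot: [0.031, 1.0, 0.0, 0.001]
ft_force: [-0.8, -0.6, 5.5]
opening: 23.1
grasp_force: 40.8
```

>>> carry_out(
  commands="0 0 -0.5 0 -1;0 0 -1 0 -1;0 0 -0.9 0 -1;0 0 0 0 -1;0 0 0 0 -1",
)

```text
clock: 12.8
position: [673.5, -5.2, 257.4]
tool_rot: [0.031, 1.0, 0.0, 0.001]
ft_force: [-0.3, -0.5, -1.8]
opening: 22.6
grasp_force: 39.9
```

```bash
cat >> h.py <<'E'
t_=np.radians(10.6);O_=np.array([527.9,243.7])
def C(x,y): return O_+[np.cos(t_)*x-np.sin(t_)*y,np.sin(t_)*x+np.cos(t_)*y]
E
python3 - <<'E'
from h import *
go(C(25,45),240,190.6)  # blade points -x
E
```

```text
tcp [673.5  -5.2 257.4] yaw 176.5 units [ 2.41 10.55  0.58] turn -14.1 q7 1.62 F [-0.3 -0.5 -1.8] open 22.6
```

>>> carry_out(
  commands="0 0 0 -7.05 -1;0 0 0 -7.05 -1;0.22 0.96 0.05 0 -1;0.22 0.96 0.05 0 -1;0.22 0.96 0.05 0 -1;0.22 0.96 0.05 0 -1;0.22 0.96 0.05 0 -1;0.22 0.96 0.05 0 -1;0.22 0.96 0.05 0 -1;0.22 0.96 0.05 0 -1;0.22 0.96 0.05 0 -1;0.22 0.96 0.05 0 -1;0.21 0.95 0.05 0 -1;0 0 0 0 -1;0 0 0 0 -1",
)

```text
clock: 14.3
position: [543.4, 293.1, 238.7]
tool_rot: [-0.093, 0.996, -0.001, -0.001]
ft_force: [-0.7, -1.0, -0.9]
opening: 22.7
grasp_force: 39.9
```

Run:
```python
from h import *
go(C(25,45),194,190.6)
f=cams.grab_frame("wrist")
cv2.imwrite("pics/w3.png",f["frame"][:,:,::-1])
```

```text
tcp [543.4 293.1 238.7] yaw -169.3 units [-0.02 -0.02  1.49] turn 0.1 q7 1.3 F [-0.7 -1.  -0.9] open 22.7
```

View pics/w3.png

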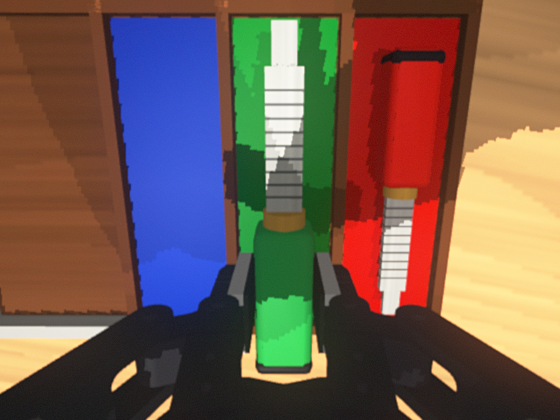

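The wrist view shows red flat in its bay (410,170) and green (285,270) centred over the green bay. I lower it.

>>> carry_out(
  commands="0 0 0.4 0 -1;0 0 0.4 0 -1;0 0 0.4 0 -1;0 0 0.15 0 -1;0 0 0.05 0 -1;0 0 0 0 -1",
)

```text
clock: 14.95
position: [544.3, 292.6, 197.5]
tool_rot: [-0.092, 0.996, -0.0, -0.0]
ft_force: [-0.2, -0.3, -1.5]
opening: 22.6
grasp_force: 39.9
```

>>> carry_out(
  commands="0 0 0.04 0 -1;0 0 0.03 0 -1;0 0 0 0 -1",
)

```text
clock: 15.25
position: [544.3, 292.8, 195.8]
tool_rot: [-0.092, 0.996, 0.0, 0.0]
ft_force: [0.8, 0.1, -1.0]
opening: 22.6
grasp_force: 39.9
```

>>> carry_out(
  commands="0 0 0.03 0 -1;0 0 0.03 0 -1;0 0 0 0 -1",
)

```text
clock: 15.55
position: [544.2, 292.7, 193.7]
tool_rot: [-0.092, 0.996, -0.0, -0.0]
ft_force: [0.4, 0.5, -1.0]
opening: 22.9
grasp_force: 39.9
```

>>> carry_out(
  commands="0 0 0.015 0 -1;0 0 0.015 0 -1;0 0 0 0 -1",
)

```text
clock: 15.85
position: [544.3, 292.6, 193.6]
tool_rot: [-0.092, 0.996, 0.0, -0.0]
ft_force: [-3.3, -2.2, 7.1]
opening: 23.1
grasp_force: 40.9
```

Contact. I release and go to the blue file.

>>> carry_out(
  commands="0 0 0 0 -0.1;0 0 0 0 -0.1;0 0 0 0 -0.1;0 0 -0.5 0 -0.1;0 0 -1 0 -0.1;0 0 -1 0 -0.1;0 0 -0.3 0 -0.1;0 0 0 0 -0.1",
)

```text
clock: 16.65
position: [544.8, 292.9, 279.4]
tool_rot: [-0.092, 0.996, 0.001, 0.002]
ft_force: [-0.4, 1.2, -0.2]
opening: 38.6
grasp_force: 0.0
```

Run:
```python
from h import *
# blue handle centre (602.5,-236.2), axis -16.7, grip 9 mm forward
go((611,-238.7),256,163.3)
```

```text
tcp [544.8 292.9 279.4] yaw -169.4 units [ -7.2  -16.34   0.78] turn 27.3 q7 1.29 F [-0.4  1.2 -0.2] open 38.6
```

>>> carry_out(
  commands="0 0 0 6.8 0.4;0 0 0 6.8 0.4;0 0 0 6.8 0.4;0 0 0 6.9 0.4;-0.423 -0.961 0.045 0 0.4;-0.423 -0.961 0.045 0 0.4;-0.423 -0.961 0.045 0 0.4;-0.423 -0.961 0.045 0 0.4;-0.423 -0.961 0.045 0 0.4;-0.423 -0.961 0.045 0 0.4;-0.423 -0.961 0.045 0 0.4;-0.423 -0.961 0.045 0 0.4;-0.423 -0.961 0.045 0 0.4;-0.423 -0.961 0.045 0 0.4;-0.423 -0.961 0.045 0 0.4;-0.423 -0.961 0.045 0 0.4;-0.423 -0.961 0.045 0 0.4;-0.423 -0.961 0.045 0 0.4;-0.423 -0.961 0.045 0 0.4;-0.423 -0.961 0.045 0 0.4",
)

```text
clock: 18.65
position: [605.6, -208.5, 254.0]
tool_rot: [0.145, 0.989, 0.0, -0.001]
ft_force: [1.1, -0.1, 0.1]
opening: 59.9
grasp_force: 0.0
```

>>> carry_out(
  commands="-0.423 -0.961 0.045 0 0.4;0 0 0 0 0.4;0 0 0 0 0.4;0 0 0 0 0.4",
)

```text
clock: 19.05
position: [609.8, -237.5, 253.1]
tool_rot: [0.145, 0.989, 0.0, -0.001]
ft_force: [-0.7, -0.1, -0.1]
opening: 59.8
grasp_force: 0.0
```

Run:
```python
from h import *
w=cams.grab_frame("wrist")
for c,q in blobs(w,300):
    print(c,np.round(q.mean(0)),*rect(w,q,20 if c!='steel' else 30))
go((611,-238.7),185,163.3)
```

```text
red [354.  14.] [ 512.3 -171.8] -88.0 [24.2 18.1]
blue [281. 212.] [ 602.8 -237.1] -16.5 [57.9 22.7]
steel [282. 315.] [ 660.3 -254.2] -16.3 [60.3 12.4]
steel [78. 64.] [ 495.7 -309.1] 5.3 [52.6 52.5]
tcp [ 609.9 -237.3  253.4] yaw 163.4 units [-0.05 -0.03  2.28] turn 0.1 q7 1.8 F [ 0.8 -0.7  0. ] open 60.0
```

>>> carry_out(
  commands="-0.05 -0.05 0.8 0 0.4;0 0 0.9 0 0.4;0 0 0.45 0 0.4;0 0 0.12 0 0.4;0 0 0 0 0.4;0 0 0 0 -1;0 0 0 0 -1;0 0 0 0 -1;0 0 0 0 -1;0 0 0 0 -1",
)

```text
clock: 20.1
position: [611.3, -240.9, 187.2]
tool_rot: [0.145, 0.989, -0.0, 0.001]
ft_force: [-1.8, 0.1, 6.6]
opening: 23.0
grasp_force: 40.4
```

>>> carry_out(
  commands="0 0 -0.5 0 -1;0 0 -1 0 -1;0 0 -0.9 0 -1;0 0 0 0 -1;0 0 0 0 -1",
)

```text
clock: 20.6
position: [610.9, -240.7, 259.1]
tool_rot: [0.145, 0.989, 0.0, 0.001]
ft_force: [-0.1, -0.1, -1.4]
opening: 22.9
grasp_force: 39.6
```

Run:
```python
from h import *
go(C(-25,-15),240,190.6)
```

```text
tcp [ 610.9 -240.7  259.1] yaw 163.3 units [ 0.58 15.88  0.64] turn -27.3 q7 1.8 F [-0.1 -0.1 -1.4] open 22.9
```

>>> carry_out(
  commands="0 0 0 -6.8 -1;0 0 0 -6.8 -1;0 0 0 -6.8 -1;0 0 0 -6.9 -1;0.036 0.992 0.03 0 -1;0.036 0.992 0.03 0 -1;0.036 0.992 0.03 0 -1;0.036 0.992 0.03 0 -1;0.036 0.992 0.03 0 -1;0.036 0.992 0.03 0 -1;0.036 0.992 0.03 0 -1;0.036 0.992 0.03 0 -1;0.036 0.992 0.03 0 -1;0.036 0.992 0.03 0 -1;0.036 0.992 0.03 0 -1;0.036 0.992 0.03 0 -1;0.036 0.992 0.03 0 -1;0.036 0.992 0.03 0 -1;0.036 0.992 0.03 0 -1;0.036 0.992 0.03 0 -1",
)

```text
clock: 22.6
position: [505.5, 225.2, 242.5]
tool_rot: [-0.092, 0.996, -0.0, -0.001]
ft_force: [-0.0, 0.4, -1.5]
opening: 22.4
grasp_force: 39.6
```

>>> carry_out(
  commands="0 0 0 0 -1;0 0 0 0 -1;0 0 0 0 -1",
)

```text
clock: 22.9
position: [506.5, 223.2, 242.9]
tool_rot: [-0.092, 0.996, -0.001, -0.0]
ft_force: [0.5, -0.3, -0.8]
opening: 23.1
grasp_force: 39.6
```

Run:
```python
from h import *
go(C(-25,-15),196,190.6)
f=cams.grab_frame("wrist")
cv2.imwrite("pics/w4.png",f["frame"][:,:,::-1])
```

```text
tcp [506.5 223.2 242.9] yaw -169.5 units [0.   0.04 1.56] turn -0.1 q7 1.34 F [ 0.5 -0.3 -0.8] open 23.1
```

View pics/w4.png

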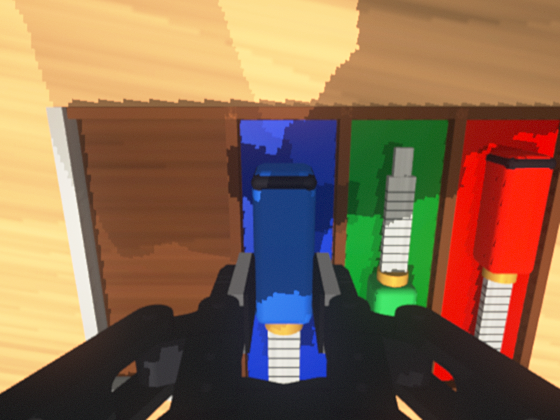

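The wrist view shows blue (284,245) over the blue bay, with green and red seated. I lower it.

>>> carry_out(
  commands="0 0.04 0.4 0 -1;0 0 0.4 0 -1;0 0 0.4 0 -1;0 0 0.2 0 -1;0 0 0.05 0 -1;0 0 0.03 0 -1;0 0 0 0 -1",
)

```text
clock: 23.65
position: [506.4, 225.5, 199.3]
tool_rot: [-0.092, 0.996, 0.0, 0.0]
ft_force: [-0.7, -0.6, -1.4]
opening: 23.0
grasp_force: 39.6
```

>>> carry_out(
  commands="0 0 0.03 0 -1;0 0 0.03 0 -1;0 0 0 0 -1",
)

```text
clock: 23.95
position: [506.2, 225.5, 197.4]
tool_rot: [-0.092, 0.996, 0.0, 0.0]
ft_force: [-0.3, -0.0, -0.2]
opening: 22.6
grasp_force: 39.6
```

>>> carry_out(
  commands="0 0 0.03 0 -1;0 0 0.03 0 -1;0 0 0 0 -1",
)

```text
clock: 24.25
position: [506.2, 225.4, 195.3]
tool_rot: [-0.092, 0.996, -0.0, -0.0]
ft_force: [0.1, -0.3, -0.7]
opening: 23.1
grasp_force: 39.6
```

>>> carry_out(
  commands="0 0 0.02 0 -1;0 0 0.01 0 -1;0 0 0 0 -1",
)

```text
clock: 24.55
position: [506.2, 225.4, 195.1]
tool_rot: [-0.092, 0.996, 0.0, -0.0]
ft_force: [-3.0, -2.0, 6.1]
opening: 22.7
grasp_force: 40.5
```

>>> carry_out(
  commands="0 0 0 0 -0.1;0 0 0 0 -0.1;0 0 0 0 -0.1;0 0 -0.5 0 -0.1;0 0 -1 0 -0.1;0 0 -1 0 -0.1;0 0 -0.3 0 -0.1;0 0 0 0 -0.1",
)

```text
clock: 25.35
position: [506.8, 225.6, 280.8]
tool_rot: [-0.092, 0.996, 0.001, 0.002]
ft_force: [0.1, 0.3, -0.8]
opening: 38.4
grasp_force: 0.0
```

Run:
```python
from h import *
go((494.5,-309.5),280,185.2)
```

```text
tcp [506.8 225.6 280.8] yaw -169.4 units [  2.02 -17.73   0.03] turn 5.4 q7 1.32 F [ 0.1  0.3 -0.8] open 38.4
```

>>> carry_out(
  commands="0 0 0 5.4 0.9;0.112 -0.985 0 0 0.9;0.112 -0.985 0 0 0.9;0.112 -0.985 0 0 0.9;0.112 -0.985 0 0 0.9;0.112 -0.985 0 0 0.9;0.112 -0.985 0 0 0.9;0.112 -0.985 0 0 0.9;0.112 -0.985 0 0 0.9;0.112 -0.985 0 0 0.9;0.112 -0.985 0 0 0.9;0.112 -0.985 0 0 0.9;0.112 -0.985 0 0 0.9;0.112 -0.985 0 0 0.9;0.112 -0.985 0 0 0.9;0.112 -0.985 0 0 0.9;0.112 -0.985 0 0 0.9;0.112 -0.985 0 0 0.9;0.112 -0.985 0 0 0.9;0 0 0 0 0.9",
  grip_force=70,
)

```text
clock: 27.35
position: [492.2, -313.7, 277.7]
tool_rot: [-0.043, 0.999, -0.001, -0.001]
ft_force: [-0.6, -0.4, -0.8]
opening: 80.9
grasp_force: 0.0
```

>>> carry_out(
  commands="0 0 0 0 0.9;0 0 0 0 0.9",
)

```text
clock: 27.55
position: [494.0, -308.6, 277.8]
tool_rot: [-0.046, 0.999, 0.001, -0.001]
ft_force: [-0.5, 0.6, -0.9]
opening: 81.2
grasp_force: 0.0
```

Run:
```python
from h import *
w=cams.grab_frame("wrist")
for c,q in blobs(w,300):
    print(c,np.round(q.mean(0)),*rect(w,q,30))
cv2.imwrite("pics/w5.png",w["frame"][:,:,::-1])
go((494.5,-309.5),188,185.2)
```

```text
red [487. 227.] [ 489.  -183.2] 4.2 [60.  30.6]
steel [280. 219.] [ 494.7 -311.7] -84.8 [48.9 44.5]
steel [499. 163.] [ 447.9 -186.3] -84.7 [13.5 12.4]
steel [371.  61.] [ 400.8 -268.8] -41.7 [30.9 26.8]
tcp [ 494.2 -308.5  278. ] yaw -174.7 units [-0.01 -0.03  3.  ] turn 0.1 q7 2.33 F [ 0.6  0.2 -0.3] open 80.6
```

View pics/w5.png

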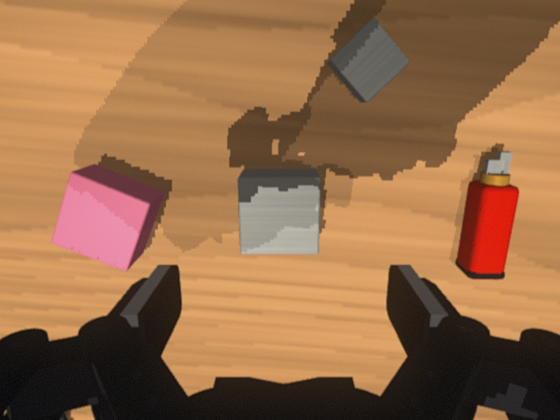

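The wrist view shows the steel block (280,215) between the open fingers. The pink block (108,218), small decoy (370,60) and broken red (488,225) are clear of them. I grip.

>>> carry_out(
  commands="0 -0.08 0.9 0 0.9;0 0 0.9 0 0.9;0 0 0.9 0 0.9;0 0 0.3 0 0.9;0 0 0 0 0.9;0 0 0 0 -1;0 0 0 0 -1;0 0 0 0 -1;0 0 0 0 -1;0 0 0 0 -1",
)

```text
clock: 28.6
position: [494.9, -312.3, 190.5]
tool_rot: [-0.045, 0.999, -0.0, 0.001]
ft_force: [-1.2, 2.1, 9.5]
opening: 47.9
grasp_force: 72.2
```

>>> carry_out(
  commands="0 0 -0.4 0 -1;0 0 -0.8 0 -1;0 0 -1 0 -1;0 0 0 0 -1;0 0 0 0 -1",
)

```text
clock: 29.1
position: [494.1, -312.0, 254.9]
tool_rot: [-0.045, 0.999, -0.0, 0.001]
ft_force: [-0.4, 0.5, -6.8]
opening: 48.0
grasp_force: 75.0
```

Run:
```python
from h import *
go(C(48,-95),240,190.6)
w=cams.grab_frame("wrist");s=cams.grab_frame("side")
cv2.imwrite("pics/w6.png",np.hstack([w["frame"],cv2.resize(s["frame"][200:410,130:250],(240,420))])[:,:,::-1])
```

```text
tcp [ 494.1 -312.   254.9] yaw -174.8 units [-6.11 14.83  0.5 ] turn -5.4 q7 2.35 F [-0.4  0.5 -6.8] open 48.0
```

View pics/w6.png

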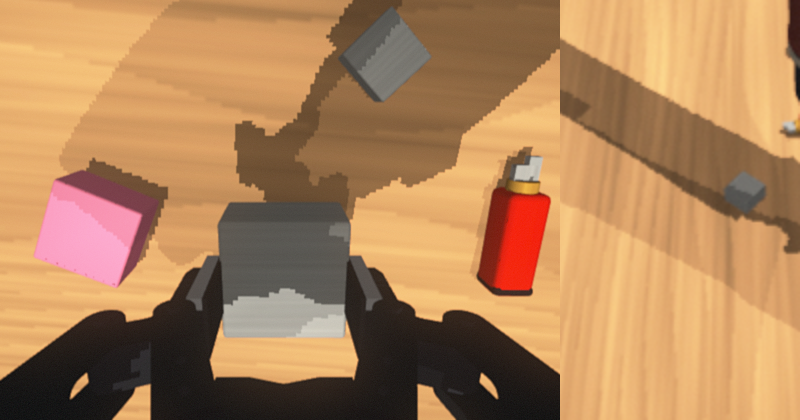

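>>> carry_out(
  commands="0 0 0 -5.4 -1;-0.382 0.927 0 0 -1;-0.382 0.927 0 0 -1;-0.382 0.927 0 0 -1;-0.382 0.927 0 0 -1;-0.382 0.927 0 0 -1;-0.382 0.927 0 0 -1;-0.382 0.927 0 0 -1;-0.382 0.927 0 0 -1;-0.382 0.927 0 0 -1;-0.382 0.927 0 0 -1;-0.382 0.927 0 0 -1;-0.382 0.927 0 0 -1;-0.382 0.927 0 0 -1;-0.382 0.927 0 0 -1;-0.382 0.927 0 0 -1;-0.382 0.927 0 0 -1;0 0 0 0 -1;0 0 0 0 -1",
)

```text
clock: 31.1
position: [592.1, 159.7, 252.7]
tool_rot: [-0.093, 0.996, -0.001, -0.001]
ft_force: [0.5, -1.0, -5.1]
opening: 48.2
grasp_force: 75.1
```

Run:
```python
from h import *
go(C(48,-95),198,190.6)
f=cams.grab_frame("top");w=cams.grab_frame("wrist")
cv2.imwrite("pics/w7.png",np.hstack([w["frame"],cv2.resize(f["frame"][160:265,180:240],(240,420))])[:,:,::-1])
```

```text
tcp [592.1 159.7 252.7] yaw -169.3 units [-0.01 -0.02  1.82] turn 0.1 q7 1.56 F [ 0.5 -1.  -5.1] open 48.2
```

View pics/w7.png

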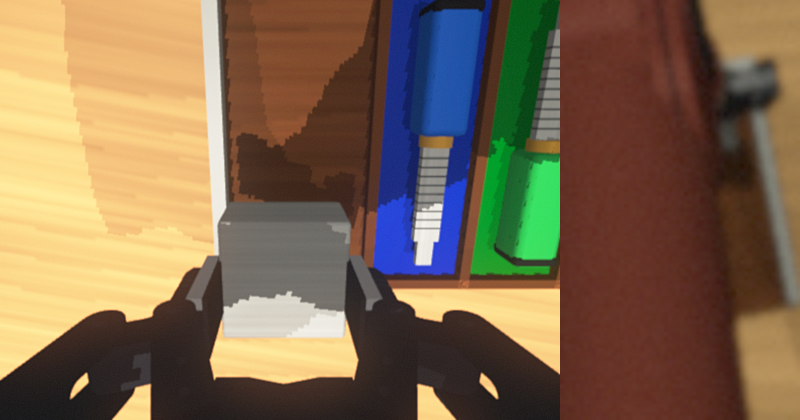

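The wrist view shows the block over the pad, aligned with the side stop (218,100), with blue and green seated. I back off a little from the x stop and lower it.

>>> carry_out(
  commands="0.15 0 0.4 0 -1;0 0 0.5 0 -1;0 0 0.5 0 -1;0 0 0.2 0 -1;0 0 0.05 0 -1;0 0 0 0 -1;0 0 0 0 -1",
)

```text
clock: 31.9
position: [588.7, 158.1, 205.6]
tool_rot: [-0.092, 0.996, 0.0, 0.0]
ft_force: [0.6, 0.2, -5.9]
opening: 47.8
grasp_force: 75.0
```

>>> carry_out(
  commands="0 0 0.04 0 -1;0 0 0.04 0 -1;0 0 0 0 -1",
)

```text
clock: 32.2
position: [588.3, 158.1, 202.7]
tool_rot: [-0.092, 0.996, 0.0, 0.0]
ft_force: [0.1, 1.3, -5.1]
opening: 48.0
grasp_force: 75.0
```

>>> carry_out(
  commands="0 0 0.06 0 -1;0 0 0.06 0 -1;0 0 0 0 -1",
)

```text
clock: 32.5
position: [588.2, 158.1, 198.7]
tool_rot: [-0.092, 0.996, -0.0, -0.0]
ft_force: [-0.5, -0.1, -5.7]
opening: 48.1
grasp_force: 75.0
```

>>> carry_out(
  commands="0 0 0.04 0 -1;0 0 0.02 0 -1;0 0 0 0 -1",
)

```text
clock: 32.8
position: [588.3, 158.1, 197.1]
tool_rot: [-0.092, 0.996, -0.0, -0.0]
ft_force: [0.0, -0.5, -5.2]
opening: 47.8
grasp_force: 75.0
```

>>> carry_out(
  commands="0 0 0.02 0 -1;0 0 0.02 0 -1;0 0 0 0 -1",
)

```text
clock: 33.1
position: [588.4, 158.1, 196.6]
tool_rot: [-0.092, 0.996, 0.0, 0.0]
ft_force: [-3.0, -1.3, 2.6]
opening: 47.8
grasp_force: 75.9
```

>>> carry_out(
  commands="0 0 0.01 0 -1;0 0 0 0 -1",
)

```text
clock: 33.3
position: [588.4, 158.0, 196.5]
tool_rot: [-0.092, 0.996, 0.0, 0.0]
ft_force: [-5.4, -0.8, 6.3]
opening: 48.4
grasp_force: 76.5
```

>>> carry_out(
  commands="0 0 -0.01 0 -1;-0.2 -0.12 0 0 -1;-0.2 -0.12 0 0 -1;0 0 0 0 -1;0 0 0 0 -1",
)

```text
clock: 33.8
position: [602.1, 153.7, 196.6]
tool_rot: [-0.092, 0.996, 0.0, 0.001]
ft_force: [1.5, 2.3, 2.0]
opening: 47.9
grasp_force: 75.9
```

>>> carry_out(
  commands="-0.05 0 0 0 -1;0 0 0 0 -1",
)

```text
clock: 34.0
position: [602.6, 153.7, 196.6]
tool_rot: [-0.092, 0.996, 0.0, -0.0]
ft_force: [-4.9, 1.0, 8.4]
opening: 47.8
grasp_force: 76.6
```

Run:
```python
from h import *
go(C(58,-105),196.5,190.6)
```

```text
tcp [602.6 153.7 196.6] yaw -169.4 units [-0.04 -0.09  0.  ] turn -0.0 q7 1.6 F [-4.9  1.   8.4] open 47.8
```

>>> carry_out(
  commands="-0.03 0 -0.01 0 -1;0 0 0 0 -1",
)

```text
clock: 34.2
position: [602.9, 153.8, 196.6]
tool_rot: [-0.092, 0.996, 0.0, -0.001]
ft_force: [-8.2, 0.3, 9.3]
opening: 48.0
grasp_force: 76.7
```

>>> carry_out(
  commands="0 -0.05 0 0 -1;0 0 0 0 -1",
)

```text
clock: 34.4
position: [603.3, 153.2, 196.6]
tool_rot: [-0.093, 0.996, 0.001, -0.001]
ft_force: [-6.9, 2.8, 6.4]
opening: 48.0
grasp_force: 76.5
```

>>> carry_out(
  commands="0 -0.04 0 0 -1;0 0 0 0 -1",
)

```text
clock: 34.6
position: [603.8, 152.2, 196.6]
tool_rot: [-0.093, 0.996, 0.001, -0.0]
ft_force: [-4.8, 4.1, 4.9]
opening: 47.3
grasp_force: 76.1
```

>>> carry_out(
  commands="0 -0.05 0 0 -1;0 0 0 0 -1",
)

```text
clock: 34.8
position: [604.1, 151.4, 196.6]
tool_rot: [-0.093, 0.996, 0.001, -0.0]
ft_force: [-3.7, 6.6, 3.3]
opening: 47.7
grasp_force: 76.1
```

>>> carry_out(
  commands="-0.05 0 0 0 -1;0 0 0 0 -1",
)

```text
clock: 35.0
position: [604.8, 151.5, 196.6]
tool_rot: [-0.093, 0.996, 0.001, -0.002]
ft_force: [-10.7, 4.3, 9.7]
opening: 48.0
grasp_force: 76.8
```

>>> carry_out(
  commands="-0.03 -0.03 0 0 -1;0 0 0 0 -1",
)

```text
clock: 35.2
position: [605.1, 151.3, 196.6]
tool_rot: [-0.093, 0.996, 0.002, -0.003]
ft_force: [-14.8, 6.4, 15.0]
opening: 47.9
grasp_force: 77.2
```

>>> carry_out(
  commands="0 -0.05 0 0 -1;0 0 0 0 -1",
)

```text
clock: 35.4
position: [605.2, 151.0, 196.6]
tool_rot: [-0.093, 0.996, 0.002, -0.003]
ft_force: [-15.5, 10.4, 14.5]
opening: 48.1
grasp_force: 77.3
```

>>> carry_out(
  commands="0 -0.05 0 0 -1;0 0 0 0 -1",
)

```text
clock: 35.6
position: [605.2, 150.7, 196.6]
tool_rot: [-0.094, 0.996, 0.003, -0.003]
ft_force: [-16.8, 13.3, 14.3]
opening: 48.1
grasp_force: 77.3
```

>>> carry_out(
  commands="-0.05 0 0 0 -1;0 0 0 0 -1",
)

```text
clock: 35.8
position: [605.8, 150.8, 196.6]
tool_rot: [-0.094, 0.996, 0.003, -0.004]
ft_force: [-23.9, 11.8, 21.1]
opening: 47.8
grasp_force: 78.0
```

>>> carry_out(
  commands="0.06 0.05 -0.02 0 -1;0.05 0.04 -0.02 0 -1;0 0 0 0 -1",
)

```text
clock: 36.1
position: [604.3, 151.3, 196.9]
tool_rot: [-0.093, 0.996, 0.001, -0.001]
ft_force: [-2.6, 8.8, -3.1]
opening: 48.0
grasp_force: 75.3
```

>>> carry_out(
  commands="0 0 0 0 0.5;0 0 0 0 0.5;0 0 0 0 0.5;0 0 -0.5 0 0.5;0 0 -0.9 0 0.5;0 0 -0.9 0 0.5;0.9 0.5 -0.9 0 -1;0.9 0 -0.9 0 -1;0.9 0 0 0 -1;0.9 0 0 0 -1;0 0 0 0 -1;0 0 0 0 -1",
)

```text
clock: 37.3
position: [496.6, 143.1, 321.9]
tool_rot: [-0.092, 0.996, 0.001, 0.001]
ft_force: [0.7, -0.3, 0.1]
opening: 0.1
grasp_force: 0.0
```

Run:
```python
from h import *
print("push start x face"); go(C(58-25-25,-105),290,190.6)
f=cams.grab_frame("top");w=cams.grab_frame("wrist")
for c,q in blobs(w,300): print(c,np.round(q.mean(0)),*rect(w,q,36))
cv2.imwrite("pics/w8.png",np.hstack([w["frame"],cv2.resize(f["frame"][160:265,190:250],(240,420))])[:,:,::-1])
```

```text
push start x face
tcp [496.6 143.1 321.9] yaw -169.4 units [-1.91 -0.4   1.06] turn -0.0 q7 1.44 F [ 0.7 -0.3  0.1] open 0.1
red [527. 235.] [499.3 327.5] 10.6 [151.8  46.9]
green [456. 237.] [509.4 273. ] 10.6 [150.2  45.8]
blue [381. 236.] [510.4 217.8] 10.6 [132.   47.1]
blue [ 32. 139.] [486.5 -32.5] -14.1 [53.7 21.5]
steel [527. 295.] [537.9 340.7] 10.6 [63.7 15.8]
steel [382. 283.] [547.5 228. ] 10.4 [41.2 14.1]
steel [294. 277.] [555.2 163.2] 11.9 [42.6 11. ]
steel [273. 278.] [559.  145.2] 9.0 [43.5 11. ]
steel [464. 211.] [479.9 272. ] 10.6 [65.8 15.8]
steel [233. 223.] [524.8 112.3] 10.7 [133.6  11.8]
```

View pics/w8.png

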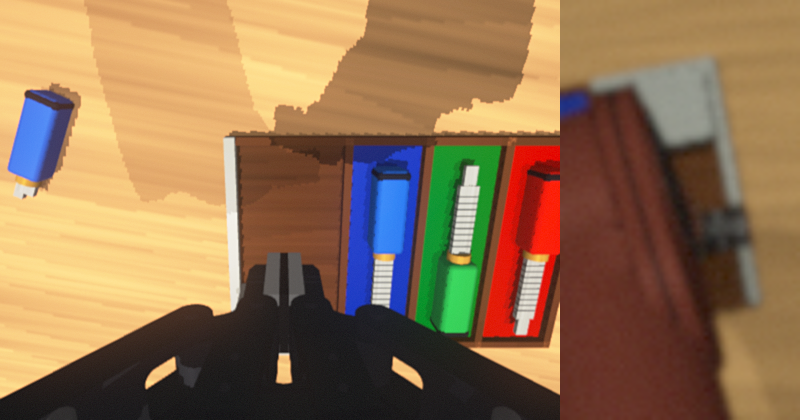

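The wrist and top views show the block seated visually in the corner (top crop 690,95), with the files seated. I firm it up with closed-finger pushes, starting with the x stop.

Run:
```python
from h import *
go(C(10,-105),186,190.6)
```

```text
tcp [497.3 143.3 321.3] yaw -169.4 units [-1.95 -0.4   4.51] turn -0.0 q7 1.44 F [ 1.1 -0.2  0.2] open 0.1
```

>>> carry_out(
  commands="-0.98 -0.2 0.5 0 -1;-0.98 -0.2 0.6 0 -1;0 0 0.9 0 -1;0 0 0.9 0 -1;0 0 0.8 0 -1;0 0 0.6 0 -1;0 0 0 0 -1;0 0 0 0 -1",
)

```text
clock: 38.2
position: [557.1, 142.3, 191.7]
tool_rot: [-0.092, 0.996, -0.0, -0.0]
ft_force: [0.7, 0.8, 0.9]
opening: 0.0
grasp_force: 0.0
```

Run:
```python
from h import *
go(C(22,-105),187,190.6)
```

```text
tcp [557.1 142.3 191.7] yaw -169.4 units [-0.4   0.    0.16] turn -0.0 q7 1.59 F [0.7 0.8 0.9] open 0.0
```

>>> carry_out(
  commands="-0.1 0 0.05 0 -1;-0.1 0 0 0 -1;-0.1 0 0 0 -1;0 0 0 0 -1;0 0 0 0 -1",
)

```text
clock: 38.7
position: [565.5, 144.1, 190.3]
tool_rot: [-0.092, 0.996, 0.0, 0.0]
ft_force: [-0.7, 0.3, -0.2]
opening: -0.0
grasp_force: 0.0
```

>>> carry_out(
  commands="-0.06 0 0 0 -1;-0.06 0 0 0 -1;0 0 0 0 -1",
)

```text
clock: 39.0
position: [568.3, 144.6, 189.9]
tool_rot: [-0.092, 0.996, -0.0, -0.001]
ft_force: [-5.6, -0.5, 3.3]
opening: -0.3
grasp_force: 2.6
```

>>> carry_out(
  commands="-0.05 0 0 0 -1;0 0 0 0 -1",
)

```text
clock: 39.2
position: [568.9, 144.6, 189.6]
tool_rot: [-0.092, 0.996, -0.0, -0.003]
ft_force: [-9.6, -2.9, 7.7]
opening: 0.1
grasp_force: 5.2
```

>>> carry_out(
  commands="-0.05 0 0 0 -1;0 0 0 0 -1",
)

```text
clock: 39.4
position: [569.4, 144.7, 189.4]
tool_rot: [-0.092, 0.996, -0.0, -0.004]
ft_force: [-17.2, -2.8, 11.7]
opening: -0.3
grasp_force: 8.2
```

>>> carry_out(
  commands="-0.05 0 0 0 -1;0 0 0 0 -1",
)

```text
clock: 39.6
position: [570.0, 144.8, 189.2]
tool_rot: [-0.092, 0.996, -0.0, -0.006]
ft_force: [-22.1, -3.6, 17.3]
opening: 0.2
grasp_force: 11.5
```

>>> carry_out(
  commands="-0.05 0 0 0 -1;0 0 0 0 -1",
)

```text
clock: 39.8
position: [570.5, 144.9, 189.0]
tool_rot: [-0.092, 0.996, -0.0, -0.007]
ft_force: [-29.6, -5.3, 22.7]
opening: 0.3
grasp_force: 14.7
```

The x stop contact is firm. I back off and push towards the y stop.

>>> carry_out(
  commands="0.2 0 0 0 -1;0.3 0 -0.2 0 -1;0.2 0 -0.8 0 -1;0 0 -0.8 0 -1;-0.8 0.8 0 0 -1;-0.8 0.8 0 0 -1;0 0 0 0 -1;0 0 0 0 -1",
)

```text
clock: 40.6
position: [592.5, 198.5, 244.2]
tool_rot: [-0.093, 0.996, -0.0, 0.0]
ft_force: [0.0, -0.3, 0.3]
opening: 0.2
grasp_force: 0.0
```

Run:
```python
from h import *
go(C(58,-55),194,190.6)
```

```text
tcp [592.5 198.5 244.2] yaw -169.4 units [-0.09  0.04  1.67] turn 0.0 q7 1.51 F [ 0.  -0.3  0.3] open 0.2
```

>>> carry_out(
  commands="-0.09 0.03 0.6 0 -1;0 0 0.6 0 -1;0 0 0.4 0 -1;0 0 0 0 -1;0 -0.1 0 0 -1;0 -0.1 0 0 -1;0 0 0 0 -1;0 0 0 0 -1",
)

```text
clock: 41.4
position: [596.3, 193.3, 196.7]
tool_rot: [-0.092, 0.996, 0.0, 0.0]
ft_force: [0.1, 0.1, -0.7]
opening: 0.1
grasp_force: 0.0
```

>>> carry_out(
  commands="0 -0.06 0 0 -1;0 -0.06 0 0 -1;0 0 0 0 -1",
)

```text
clock: 41.7
position: [596.8, 189.8, 196.2]
tool_rot: [-0.092, 0.996, 0.0, 0.0]
ft_force: [-0.6, -0.5, 0.3]
opening: -0.1
grasp_force: 0.0
```

>>> carry_out(
  commands="0 -0.05 0 0 -1;0 0 0 0 -1",
)

```text
clock: 41.9
position: [596.8, 189.4, 196.2]
tool_rot: [-0.093, 0.996, 0.001, -0.0]
ft_force: [-0.3, 4.2, 1.4]
opening: -0.4
grasp_force: 2.3
```

>>> carry_out(
  commands="0 -0.06 0 0 -1;0 0 0 0 -1",
)

```text
clock: 42.1
position: [596.9, 189.0, 196.3]
tool_rot: [-0.093, 0.996, 0.001, -0.0]
ft_force: [-2.0, 8.9, 0.7]
opening: 0.2
grasp_force: 4.5
```

>>> carry_out(
  commands="0 -0.06 0 0 -1;0 0 0 0 -1",
)

```text
clock: 42.3
position: [597.0, 188.5, 196.4]
tool_rot: [-0.094, 0.996, 0.002, -0.0]
ft_force: [-3.2, 12.6, 0.6]
opening: 0.2
grasp_force: 6.5
```

>>> carry_out(
  commands="0 -0.06 0 0 -1;0 0 0 0 -1",
)

```text
clock: 42.5
position: [597.1, 188.0, 196.6]
tool_rot: [-0.094, 0.996, 0.003, -0.0]
ft_force: [-4.6, 16.5, 3.0]
opening: 0.2
grasp_force: 8.4
```

>>> carry_out(
  commands="0 -0.06 0 0 -1;0 0 0 0 -1",
)

```text
clock: 42.7
position: [597.1, 187.6, 196.7]
tool_rot: [-0.095, 0.995, 0.004, -0.0]
ft_force: [-5.9, 19.4, 3.6]
opening: -0.1
grasp_force: 10.4
```

Firm contact with both stops. I retract and check.

>>> carry_out(
  commands="0 0.2 0 0 -1;0 0.15 0 0 -1;0 0 -0.5 0 -1;0 0 -0.9 0 -1;0 0 -0.9 0 -1;0 0 -0.9 0 -1;0.9 0 -0.9 0 -1;0.9 0 -0.9 0 -1;0.9 0 0 0 -1;0.9 0 0 0 -1;0 0.9 0 0 -1;0 0.9 0 0 -1;0 0.9 0 0 -1;0 0.9 0 0 -1;0 0.9 0 0 -1;0 0.9 0 0 -1;0 0.9 0 0 -1;0 0.9 0 0 -1;0 0 0 0 -1;0 0 0 0 -1",
)

```text
clock: 44.7
position: [451.1, 383.6, 346.7]
tool_rot: [-0.092, 0.996, -0.0, 0.0]
ft_force: [1.0, -1.3, -0.0]
opening: -0.3
grasp_force: 0.0
```

Run:
```python
from h import *
go((500,400),300,190.6)
f=cams.grab_frame("top");w=cams.grab_frame("side")
a=cv2.resize(f["frame"][165:260,130:250],(480,380),interpolation=2);b=cv2.resize(w["frame"][120:196,225:315],(320,270),interpolation=2)
b=np.vstack([b,np.zeros((110,320,3),np.uint8)])
cv2.imwrite("pics/end.png",np.hstack([a,b])[:,:,::-1])
```

```text
tcp [451.1 383.6 346.7] yaw -169.4 units [-1.7   0.24  1.56] turn -0.0 q7 1.03 F [ 1.  -1.3 -0. ] open -0.3
```

View pics/end.png

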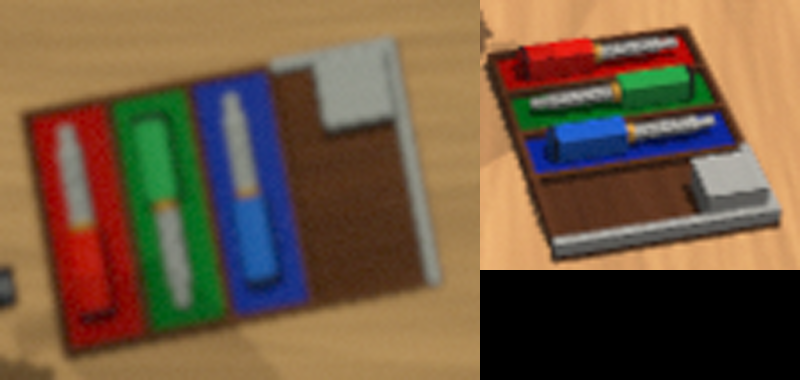

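The check picture shows all three files flat in their bays and the block square in the corner (355,85 in the crop).

```bash
python3 -c "
from cell import workorder;print(workorder.close_job())"
```

```text
the job is handed in; nothing more can be done
None
```

The job is handed in at about 45 s: the three sound files lie flat in their colour-matched bays, the steel block is pushed firmly against both stops, and I never touched the two broken files.

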